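# Hang the yellow card bin on the louvred panel and slide it home against the end stop

## Robot

A 6-joint arm with a two-finger parallel gripper is mounted at the origin on the work surface. World frame = base frame: x ahead of the robot, y to its left, z up, the work surface at z = 0. Lengths are in m, angles in rad, forces in N, time in s.
With the tool pointing down it reaches from about 0.275 to 1 m from the base axis. Payload 8.4 kg.
Tool frame: the origin (TCP) lies on the centre line of the jaws, within the pads' length; the fingertips stand 17 mm ahead of it and the grasp point (between the pads) lies 2 mm behind it (bot.tcp_to_tips is the y of the fingertips in the tool frame, in m); y points along the fingers, z is the direction in which the jaws open and shut, and the axes are right-handed (so a half turn about y gives the same grasp; the last joint's range is limited). The gripper opens to 85 mm and grips with 20 to 120 N. Pads are 22 mm wide; open, the fingers measure 114 mm over their backs; the gripper's body (76 mm by 85 mm) begins 54 mm behind the grasp point. The pads swing forward as they close: fully open they stand 13 mm farther back than shut.
Start: joints at [-1.319, 0.353, 1.633, -0, 1.155, -0.002], TCP at [0.157, -0.605, 0.223] pointing down, gripper open.
Joint ranges: [-2.63, 2.63], [-0.92, 2.1], [0.06, 2.66], [-1.3, 4.44], [0, 2.69], [-3.02, 3.02]. Speed limits (rad/s): [2.22, 2.22, 2.79, 3.14, 3.14, 3.14].

## Interface

Orientations are given as a unit quaternion [x, y, z, w].
In Python, from workcell import bot, hand, kinematics, get_obs, vision, hand_in gives the robot as it stands. The module is installed in compiled form; this text tells all that it offers. Calls block until the motion is done:
- bot.reach(position, orientation): joint-space move of the TCP to a pose.
- bot.servo_line(position, ori=None, velocity=0.15): straight line of the TCP; ori=None keeps the orientation; velocity is the mean speed in m/s.
- bot.goto_joints(angles): joint-space move.
- hand.move_gripper(opening, strength=None): finger opening in m; strength is the grip in N (None keeps the last); returns when the fingers have stopped.
- bot.dwell(seconds).
- kinematics.solve_ik(position, orientation): joint angles nearest the present ones, or None.
- get_obs(): the state.
- vision.read_camera(name): name is "scene" or "top" or "wrist"; returns a dict with "frame" (480x640x3 uint8, red, green, blue), "intrinsics" (3x3 intrinsics, pixels), "view" (4x4, takes a point from world to camera coordinates). Camera axes: x right, y down, z forward; pixel columns grow to the right and rows downward; lengths in m; the calibration is good to about 2 mm. The wrist camera is an equidistant fisheye: a pixel r from the principal point sees the ray r / f radians off the axis. A picture is of the moment at which its call begins. There is no depth.
A pose or a line that the arm cannot do raises bot.IKError and nothing moves.
- hand_in(): hands the job in, once; it reports no verdict.
The state is a dict: "time_s": time; "joint_pos": joint angles; "joint_vel": joint speeds; "joint_efforts": joint torques, N m; "position": TCP position; "orientation": TCP orientation; "wrist_force": force on the tool from outside, world axes, zero at the start; "ft_torque": the same for the moment, N m; "gripper_width": finger opening in m.
Only numpy, scipy, OpenCV 4.12 (cv2) and the standard library are available. Lean on these libraries where they do the work, as an engineer would, in place of code of your own. Each camera call takes 0.05 s, during which the arm holds its last target.

## Task

Pick up the yellow bin by its black handle, keep it upright, and gently hang its back lip over the bright rail of the louvred panel, between the blue bin already hanging there and the black end stop and clear of the stop's orange button. Then slide the hanging bin along the rail until it has pushed the orange button all the way in, and let go of it. Set it down on the rail and against the stop without a blow or hard shove, and leave everything else on the table where it is.

Things in the scene. Friction and masses are not known exactly. Their poses are not given: they have to be found in the camera images.
- bin_bar (a point): Centre of the black handle bar of the yellow bin. Bin: 110 mm deep (x), 100 wide (y), 70 high to the rim, 0.3-0.45 kg. Bar: along the bin's y, 100 long between two end posts, 14 thick (x), 14 high, its centre 110 above the bin's underside over its middle; 33 mm of free room between bar and rim. Axes are the bin's: +x to its back, where the lip is, z up.
- bin_lip (a point): Mid-slot under the bin's lip, at the slot's ceiling: 59.5 mm along bin +x from the bar centre and 45 below. A bridge 5 thick, 96 long (y), leaves the back wall at rim height and ends in a down-turned flange 4 thick, reaching 18 below the ceiling. Slot 9 wide, flange's rear face 8.5 behind this point. Axes as bin_bar. Hung: ceiling on the rail's top edge, bin leaning up to 0.1 rad.
- bin: The yellow bin; origin at the middle of its underside, 110 mm below the bar centre; axes as bin_bar.
- stand: Louvred panel stand, fixed. Origin at table level in the plane of the panel's front face, half-way along it. +x into the panel (the face looks to -x), y along it, z up. Panel 340 mm long, 16 thick. Panel and rail are one piece clamped on posts at a height that is not measured. A blue bin is screwed on it at y = +88 to +162, 72 deep, rim under rail top. It takes at most 25 N from the bin.
- rail_nominal (a point): Point on the stand (axes as stand) at the rail's mid-length, mid-thickness and MEAN top height, 145 mm; the true top edge lies 130 to 160 above the table: find it by feel or sight. The bright rail is an upright tongue 4 mm thick, 330 long (y), 34 deep, open from above, 7 mm before the panel's face; grey louvre below it in the same plane. The panel's top edge is 70 above the rail's.
- stop_nominal (a point): Point on the stand (axes as stand) at the MEAN place of the black end stop's face that looks to +y: y = -115 mm; the true face lies at y = -100 to -130, to be felt or seen; this point's height is also only the mean (20 below the mean rail top). The stop sits on the rail, reaches 83 mm out of the panel's face, its top 7 below the rail's top.
- plunger (a joint): How far the orange button of the end stop is pushed in, m: 0 out, 0.012 bottomed. A 22 mm disc before the stop's +y face, 58 mm out of the panel's face, centre 20 below the rail's top; it stands 13 mm out of the stop at 0 and 1 mm when bottomed. Moves to the stand's -y, slides stiffly (about 3 N), stays where it is left; bottomed, it is rigid.
- letters_a: Bystander, to be left alone: stack of envelopes, 120 x 200 x 49 mm; origin at the middle of its underside.
- letters_b: Bystander, to be left alone: low stack of envelopes, 110 x 180 x 21 mm; origin at the middle of its underside.
- bottle: Bystander, to be left alone: green bottle, 64 mm across, 190 mm tall; origin at the middle of its underside.
- stamp: Bystander, to be left alone: wooden hand stamp, 36 mm across, 78 mm tall; origin at the middle of its underside.
- mug: Bystander, to be left alone: blue mug, 80 mm across, 90 mm tall; origin at the middle of its underside.
- parcel: Bystander, to be left alone: cardboard parcel, 150 x 110 x 70 mm; origin at the middle of its underside.
- spare_bin: Bystander, to be left alone: empty blue bin without lip or handle, 110 x 90 x 60 mm; origin at the middle of its underside.

How it is judged:
On the way, in this order (a step that is already met when the one before it is completed fails the run):
1. the bin's lip is caught on the rail, with the orange button still out (x of bin_lip in the frame of stand between -0.0138 and -0.004 m and z of bin_lip in the frame of stand between 0.122 and 0.166 m and y of bin_lip in the frame of stand between -0.1 and 0.08 m and angle between the x axis of bin and the x axis of stand, either way round below 0.2 rad and angle between bin's own z axis and vertical below 0.2 rad and contact force between bin and stand above 1 N and value of joint plunger below 0.004 m), for 0.2 s.
2. the hanging bin has pushed the orange button in (x of bin_lip in the frame of stand between -0.0138 and -0.004 m and z of bin_lip in the frame of stand between 0.122 and 0.166 m and y of bin_lip in the frame of stand between -0.1 and 0.08 m and angle between the x axis of bin and the x axis of stand, either way round below 0.2 rad and angle between bin's own z axis and vertical below 0.2 rad and value of joint plunger above 0.0095 m), for 0.2 s.
At the end, for the whole second after the job is handed in: The bin hangs released and at rest by its lip on the rail (slot over the rail, within 0.2 rad of upright and of the panel's direction), with the orange button pushed in by at least 9.5 of its 12 mm (all of step 2 and contact force between bin and the fingers below 0.05 N and linear speed of bin below 0.02 m/s and contact force between bin and stand above 1 N); the robot touches nothing.
It fails at once if the bin presses or strikes the stand with more than 25 N (contact force between bin and stand above 25 N).
It fails at once if the bin is tipped by more than 0.5 rad (angle between bin's own z axis and vertical above 0.5 rad).
It fails at once if another thing on the table is moved by more than 20 mm (distance of any of letters_a, letters_b, bottle, stamp, mug, parcel, spare_bin from where it was at the start of the episode above 0.02 m).
It also fails if it takes over 48 s, if anything falls off the work surface, if the arm or the gripper's body presses on something with over 40 N, if the wrist force passes 120 N, or if a joint passes its speed limit or range.

## Working session

There is one attempt and no reset: what is moved stays moved. The work goes in short steps, each a Python script; the robot and the scene stay as the last script left them, time stands still between calls to the robot, and variables do not carry over. Pictures are saved under pics/ and viewed, and the job is handed in when it is done.

```bash
mkdir -p pics; ls; python3 - <<'E'
from workcell import bot,hand,kinematics,get_obs,vision
import cv2,numpy as np
for n in ["scene","top","wrist"]:
    d=vision.read_camera(n)
    cv2.imwrite(f"pics/{n}0.png",d["frame"][:,:,::-1])
    np.savez(f"pics/{n}0.npz",**d)
    print(n,np.round(d["intrinsics"],2).tolist(),np.round(d["view"],4).tolist())
o=get_obs();print({k:np.round(v,4).tolist() for k,v in o.items()})
E
```

```text
pics
scene [[495.3, 0.0, 314.76], [0.0, 495.3, 242.86], [0.0, 0.0, 1.0]] [[-0.3332, 0.9429, -0.0011, 0.2022], [0.5889, 0.2072, -0.7812, -0.1989], [-0.7363, -0.2609, -0.6243, 1.6771], [0.0, 0.0, 0.0, 1.0]]
top [[531.42, 0.0, 313.44], [0.0, 531.42, 238.5], [0.0, 0.0, 1.0]] [[-0.0206, -0.9998, 0.0049, -0.0347], [-0.9979, 0.0202, -0.0623, 0.4994], [0.0622, -0.0062, -0.998, 1.4889], [0.0, 0.0, 0.0, 1.0]]
wrist [[371.65, 0.0, 312.43], [0.0, 371.65, 243.23], [0.0, 0.0, 1.0]] [[0.2507, -0.9681, -0.001, -0.6241], [-0.9179, -0.2381, 0.3176, -0.0395], [-0.3077, -0.0787, -0.9482, 0.3798], [0.0, 0.0, 0.0, 1.0]]
{'time_s': 0.15, 'joint_pos': [-1.3194, 0.3535, 1.6339, 0.0, 1.1552, -0.0024], 'joint_vel': [0.0014, -0.0005, -0.002, 0.0005, -0.0003, -0.0016], 'joint_efforts': [-0.0003, -60.5639, -34.2335, 0.0, 0.0062, 0.0], 'position': [0.1568, -0.6046, 0.222], 'orientation': [-0.0895, 0.7018, -0.701, 0.0894], 'wrist_force': [-0.0491, 0.7776, 0.4792], 'ft_torque': [-0.0374, -0.0123, -0.063], 'gripper_width': 0.0855}
```

View pics/scene0.png

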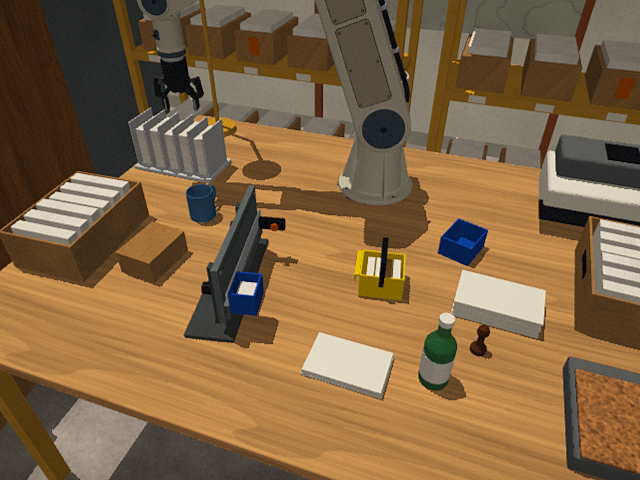

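View pics/top0.png

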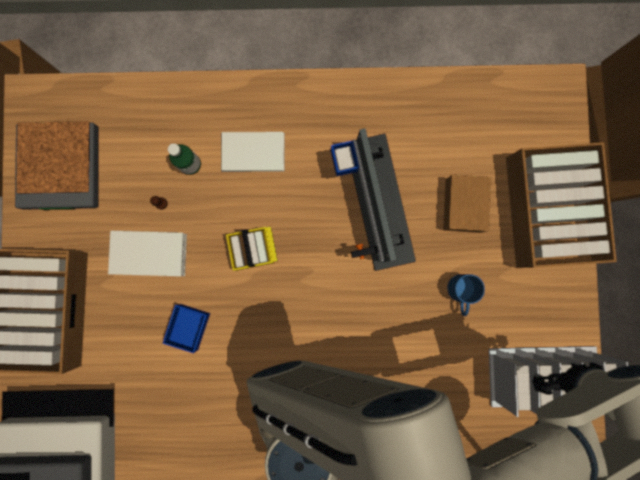

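View pics/wrist0.png

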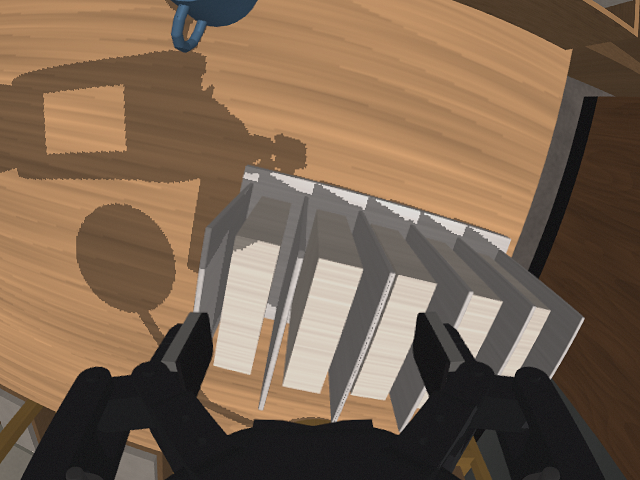

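```bash
python3 - <<'E'
import cv2,numpy as np
s=cv2.imread("pics/scene0.png");t=cv2.imread("pics/top0.png")
cv2.imwrite("pics/c1.png",cv2.resize(s[170:350,170:420],None,fx=3.2,fy=3.2,interpolation=cv2.INTER_CUBIC)[:600,:800])
cv2.imwrite("pics/c2.png",cv2.resize(t[110:285,210:430],None,fx=3.4,fy=3.4,interpolation=cv2.INTER_CUBIC)[:600,:800])
for n in ["scene","top","wrist"]:
    V=np.load(f"pics/{n}0.npz")["view"]; print(n,-V[:3,:3].T@V[:3,3])
E
```

```text
scene [1.41940816 0.2881796  0.89184327]
top [ 0.40507469 -0.03560645  1.51727755]
wrist [ 0.23701526 -0.58369904  0.37204512]
```

View pics/c1.png

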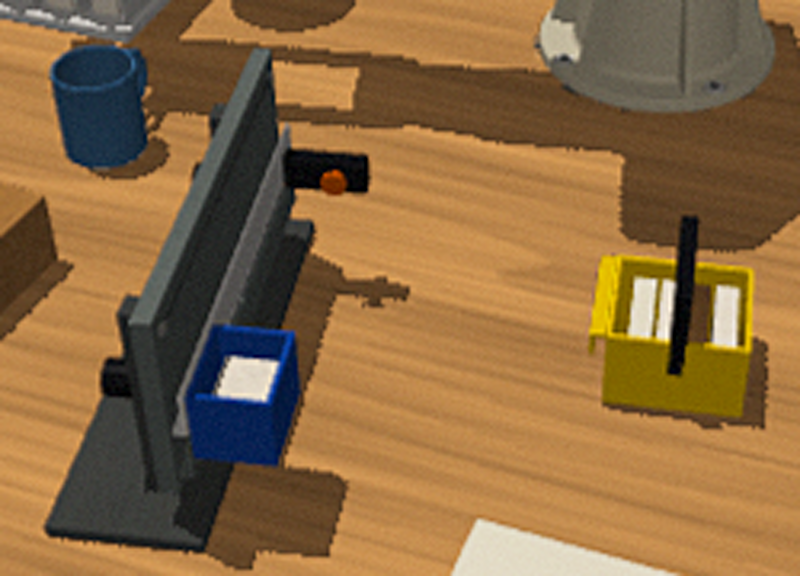

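View pics/c2.png

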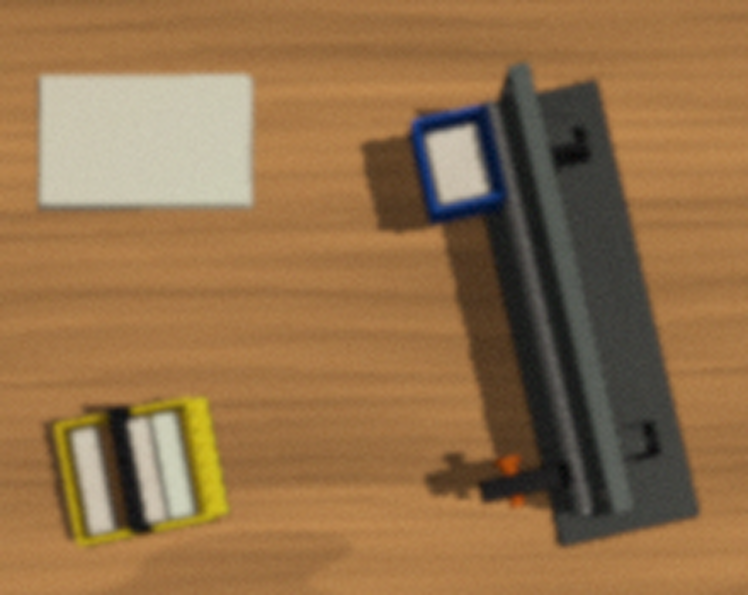

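```bash
cat > h.py <<'E'
import numpy as np,cv2
def load(n,k=0): return dict(np.load(f"pics/{n}{k}.npz"))
def cast(d,u,v,fish=False):
    K=d["intrinsics"];V=d["view"];x=(u-K[0,2])/K[0,0];y=(v-K[1,2])/K[1,1]
    if fish:
        r=np.hypot(x,y);s=np.sin(r)/max(r,1e-9);c=np.array([x*s,y*s,np.cos(r)])
    else: c=np.array([x,y,1.])
    R=V[:3,:3];o=-R.T@V[:3,3];w=R.T@c;return o,w/np.linalg.norm(w)
def onz(ray,z): o,w=ray;return o+w*(z-o[2])/w[2]
def tri(*rays):
    A=np.zeros((3,3));b=np.zeros(3)
    for o,w in rays:
        P=np.eye(3)-np.outer(w,w);A+=P;b+=P@o
    p=np.linalg.solve(A,b);return p,[np.linalg.norm((np.eye(3)-np.outer(w,w))@(p-o)) for o,w in rays]
def proj(d,p,fish=False):
    c=d["view"][:3,:3]@p+d["view"][:3,3];K=d["intrinsics"]
    if fish:
        h=np.hypot(c[0],c[1]);r=np.arctan2(h,c[2]);return K[0,2]+K[0,0]*r*c[0]/h,K[1,2]+K[1,1]*r*c[1]/h
    return K[0,2]+K[0,0]*c[0]/c[2],K[1,2]+K[1,1]*c[1]/c[2]
E
python3 - <<'E'
from h import *
np.set_printoptions(precision=4,suppress=True)
s=load("scene");t=load("top")
S=lambda x,y:cast(s,170+x/3.2,170+y/3.2)
T=lambda x,y:cast(t,210+x/3.4,110+y/3.4)
for n,a,b in [("panel near front",(155,323),(513,66)),("panel near back",(133,318),(530,66)),("panel far front",(272,58),(613,511)),("panel far back",(259,48),(632,508)),
  ("button",(333,182),(508,466)),("rail far",(289,130),(590,510)),("bar nearend",(676,374),(119,408)),("bar far end",(689,216),(140,530)),("lip rear near",(592,335),(208,398)),("stop outer top",(368,156),(485,492))]:
    print(n,*tri(S(*a),T(*b)))
# yellow
hsv=cv2.cvtColor(t["frame"],cv2.COLOR_RGB2HSV)
m=cv2.inRange(hsv,(22,150,80),(35,255,255));
n,l,st,c=cv2.connectedComponentsWithStats(m);i=1+np.argmax(st[1:,4]);print(st[i])
pts=np.argwhere(l>=1)[:,::-1]
pts=pts[(abs(pts[:,0]-250)<45)&(abs(pts[:,1]-247)<40)]
r=cv2.minAreaRect(pts.astype(np.float32));print(r)
for p in cv2.boxPoints(r): print(onz(cast(t,*p),0.07))
m=cv2.inRange(hsv,(5,180,80),(14,255,255)); 
E
```

```text
panel near front [ 0.7582 -0.165   0.1985] [np.float64(0.004325361514794877), np.float64(0.004325361514794997)]
panel near back [ 0.7586 -0.1791  0.1988] [np.float64(0.00267677505302056), np.float64(0.0026767750530204294)]
panel far front [ 0.4284 -0.2322  0.1914] [np.float64(0.0024422796477380675), np.float64(0.002442279647738085)]
panel far back [ 0.4297 -0.2438  0.1995] [np.float64(0.0035716369752574733), np.float64(0.003571636975257678)]
button [ 0.4671 -0.1647  0.1081] [np.float64(0.0013187505998439068), np.float64(0.0013187505998439827)]
rail far [ 0.4302 -0.2231  0.1228] [np.float64(0.004116722056560697), np.float64(0.004116722056560705)]
bar nearend [0.5247 0.1456 0.0399] [np.float64(0.00019589095983185156), np.float64(0.00019589095983190964)]
bar far end [0.423  0.1234 0.1144] [np.float64(0.002248145381757626), np.float64(0.0022481453817575106)]
lip rear near [0.5285 0.0743 0.0625] [np.float64(0.0037433496048311678), np.float64(0.003743349604831154)]
stop outer top [ 0.4461 -0.1432  0.1255] [np.float64(0.003035869242998646), np.float64(0.0030358692429987076)]
[248 227  30  39 410]
((251.17308044433594, 247.86538696289062), (37.45817947387695, 46.675636291503906), 78.69007110595703)
[0.5122 0.1974 0.07  ]
[0.5348 0.0723 0.07  ]
[0.4341 0.0538 0.07  ]
[0.4118 0.1785 0.07  ]
```

```bash
cat >> h.py <<'E'
from scipy.spatial.transform import Rotation as Ro
def quat(yaw,sgn):
    # bin/stand x axis = (sin yaw... ) given as yaw of x axis about world z
    zx=sgn*np.array([np.cos(yaw),np.sin(yaw),0]);y=np.array([0,0,-1.]);x=np.cross(y,zx)
    return Ro.from_matrix(np.c_[x,y,zx]).as_quat()
def snap(n,k):
    from workcell import vision
    d=vision.read_camera(n);cv2.imwrite(f"pics/{n}{k}.png",d["frame"][:,:,::-1]);np.savez(f"pics/{n}{k}.npz",**d);return d
E
python3 - <<'E'
from h import *
from workcell import bot,get_obs,snap if False else bot
E
python3 - <<'E'
from h import *
from workcell import bot,get_obs,kinematics
o=get_obs();R=Ro.from_quat(o["orientation"]).as_matrix();print(R.round(3))
yaw=np.arctan2(-.984,.178)
sg=1 if R[:,2]@[np.cos(yaw),np.sin(yaw),0]>0 else -1
q=quat(yaw,sg);print(sg,q)
p=np.array(o["position"]);p[2]=.38
bot.servo_line(p,velocity=.25)
print(kinematics.solve_ik([.472,.132,.30],q))
bot.reach([.472,.132,.30],q)
o=get_obs();print(o["time_s"],o["position"],o["wrist_force"],o["joint_pos"])
snap("wrist",1);snap("scene",1)
E
```

```text
[[-0.968 -0.     0.251]
 [-0.251  0.001 -0.968]
 [-0.    -1.    -0.001]]
1 [-0.06318718  0.70427791 -0.70427791  0.06318718]
[ 2.69633796e-01  6.78989512e-02  1.81928563e+00 -4.44089210e-16
  1.25440807e+00  1.66147108e+00]
3.7667 [0.47228068 0.13147915 0.30006401] [-0.45300094 -0.0049799   0.4405273 ] [ 2.68575950e-01  6.79897378e-02  1.81904536e+00 -1.74268707e-04
  1.25442155e+00  1.66124631e+00]  File "<stdin>", line 2
    from workcell import bot,get_obs,snap if False else bot
                                          ^^
SyntaxError: invalid syntax
```

View pics/wrist1.png

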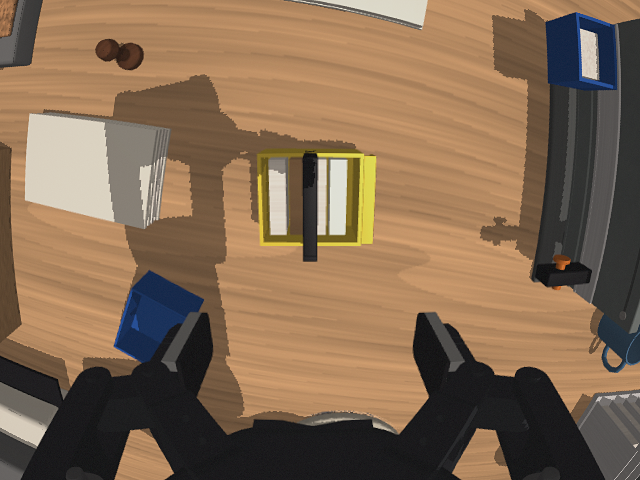

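```bash
python3 - <<'E'
from h import *
np.set_printoptions(precision=4,suppress=True)
w=load("wrist",1);f=w["frame"][:,:,::-1]
cv2.imwrite("pics/c3.png",cv2.resize(f[0:330,480:640],None,fx=1.8,fy=1.8,interpolation=cv2.INTER_CUBIC))
a=cv2.resize(f[210:310,510:640],None,fx=5,fy=5,interpolation=cv2.INTER_CUBIC)
cv2.imwrite("pics/c4.png",a)
cv2.imwrite("pics/c5.png",cv2.resize(f[140:270,245:390],None,fx=4.5,fy=4.5,interpolation=cv2.INTER_CUBIC))
E
```

```text
(no output)
```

View pics/c3.png

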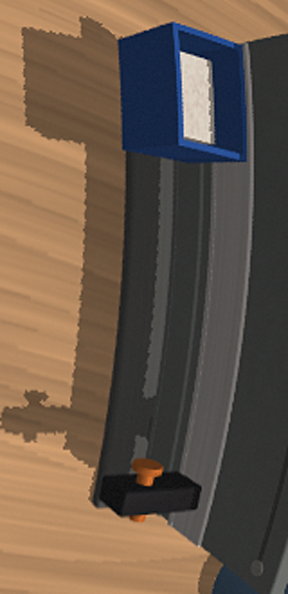

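View pics/c4.png

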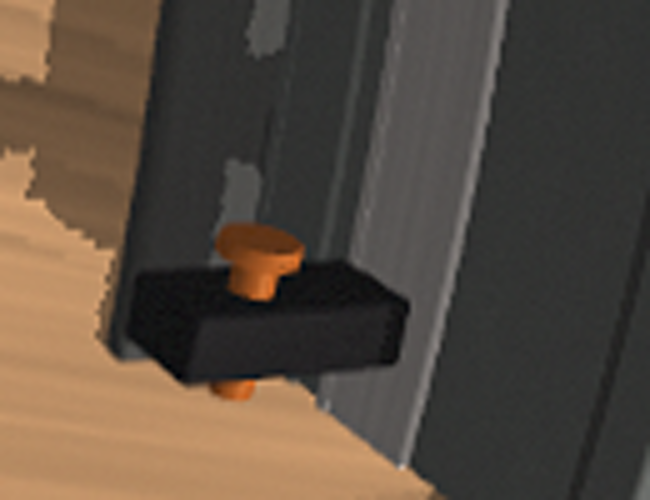

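View pics/c5.png

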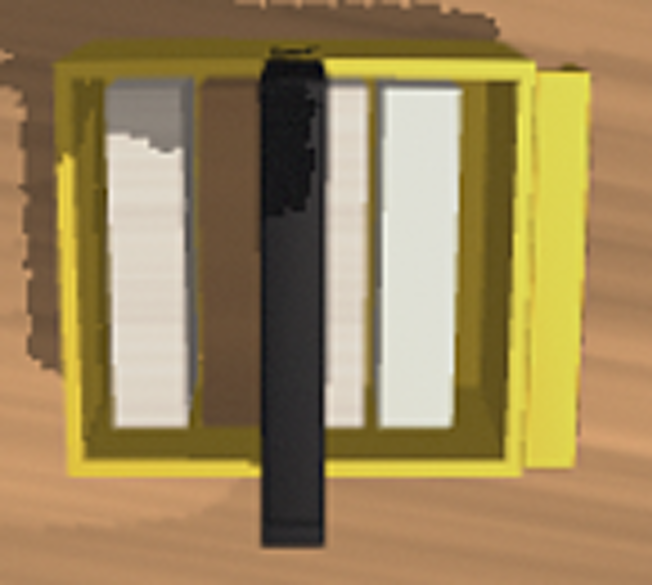

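```bash
python3 - <<'E'
from h import *
np.set_printoptions(precision=4,suppress=True)
s=load("scene");t=load("top");w=load("wrist",1)
S=lambda x,y:cast(s,170+x/3.2,170+y/3.2)
T=lambda x,y:cast(t,210+x/3.4,110+y/3.4)
W=lambda x,y:cast(w,x,y,True)
W4=lambda x,y:W(510+x/5,210+y/5)
W5=lambda x,y:W(245+x/4.5,140+y/4.5)
W3=lambda x,y:W(480+x/1.8,y/1.8)
print("button",*tri(S(333,182),T(510,462),W4(262,240)))
print("rail far WS",*tri(W4(404,467),S(289,130)))
print("rail far WST",*tri(W4(404,467),S(289,130),T(590,510)))
print("stop outer top front",*tri(W4(140,272),S(368,156)))
for z in(.125,.13,.135): print(z,"rail ends",onz(W4(404,467),z),onz(W3(248,47),z),onz(W3(235,300),z))
print("bin rim z.07")
P=[onz(W5(*p),.07) for p in [(55,62),(536,62),(521,473),(68,474)]];L=[onz(W5(*p),.07) for p in [(592,72),(577,467)]]
for p in P+L: print(p)
c=np.mean(P,0);print("centre",c); 
for a,b in((0,1),(3,2),(1,2),(0,3)):
    d=P[b]-P[a];print(np.linalg.norm(d),np.arctan2(d[1],d[0]))
B=[onz(W5(*p),.117) for p in [(262,545),(325,545),(266,62),(325,62)]]
for p in B: print("bar",p)
print(np.mean(B,0))
E
```

```text
button [ 0.4718 -0.1645  0.1098] [np.float64(0.0032887362483487305), np.float64(0.003173034832282738), np.float64(0.0033111951071913255)]
rail far WS [ 0.4337 -0.218   0.1294] [np.float64(0.0031667814796781154), np.float64(0.003166781479678172)]
rail far WST [ 0.431  -0.2233  0.1257] [np.float64(0.002329967861320458), np.float64(0.005310160785292462), np.float64(0.0033266054914831656)]
stop outer top front [ 0.464  -0.1251  0.1317] [np.float64(0.010611574823820502), np.float64(0.010611574823820625)]
0.125 rail ends [ 0.4302 -0.2276  0.125 ] [ 0.7567 -0.1615  0.125 ] [ 0.5938 -0.1836  0.125 ]
0.13 rail ends [ 0.4321 -0.2219  0.13  ] [ 0.7536 -0.1568  0.13  ] [ 0.5931 -0.1785  0.13  ]
0.135 rail ends [ 0.434  -0.2161  0.135 ] [ 0.7505 -0.1521  0.135 ] [ 0.5925 -0.1734  0.135 ]
bin rim z.07
[0.5136 0.1966 0.07  ]
[0.5328 0.0889 0.07  ]
[0.4357 0.0718 0.07  ]
[0.4161 0.1795 0.07  ]
[0.5332 0.0758 0.07  ]
[0.4396 0.0586 0.07  ]
centre [0.4745 0.1342 0.07  ]
0.10937730154365512 -1.3937549034312553
0.10946439440413945 -1.3907034270104581
0.09864270790817437 -2.967000456674046
0.09897698362626112 -2.967866969890513
bar [0.4246 0.1322 0.117 ]
bar [0.427  0.1189 0.117 ]
bar [0.5254 0.1488 0.117 ]
bar [0.5275 0.1373 0.117 ]
[0.4761 0.1343 0.117 ]
```

```bash
python3 - <<'E'
from h import *
from workcell import bot,hand,get_obs
np.set_printoptions(precision=4,suppress=True)
q=quat(-1.393,1)
hand.move_gripper(.055,60)
bot.reach([.475,.134,.2],q)
bot.servo_line([.475,.134,.108],q,velocity=.1)
o=get_obs();print(o["time_s"],o["position"],o["wrist_force"])
snap("wrist",2)
hand.move_gripper(0,60)
o=get_obs();print(o["time_s"],o["position"],o["wrist_force"],o["gripper_width"])
bot.servo_line([.475,.134,.16],q,velocity=.1)
bot.dwell(.3)
o=get_obs();print(o["time_s"],o["position"],o["wrist_force"],o["ft_torque"],o["gripper_width"])
snap("wrist",3);snap("scene",3)
E
```

```text
5.825 [0.4755 0.1342 0.1086] [-0.7678 -0.4448 -0.3558]
6.4417 [0.4754 0.1341 0.1084] [ 0.2252 -0.4899  4.9138] -0.0005098253490396957
7.4083 [0.4747 0.1339 0.1595] [0.0038 0.9599 0.6818] [-0.0256 -0.0531  0.0051] -0.00036004099496498264
```

View pics/wrist3.png

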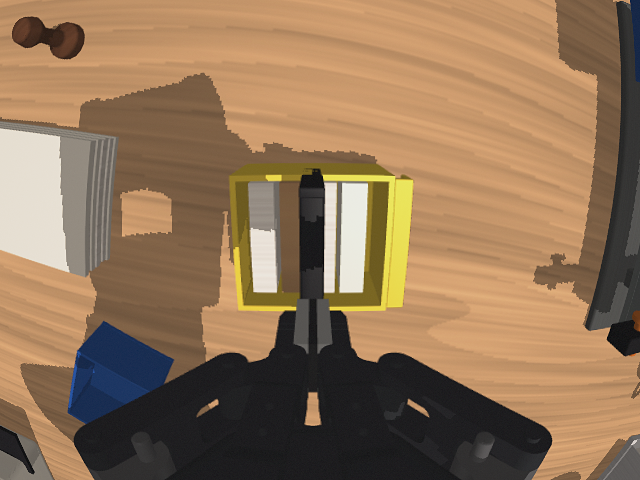

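View pics/scene3.png

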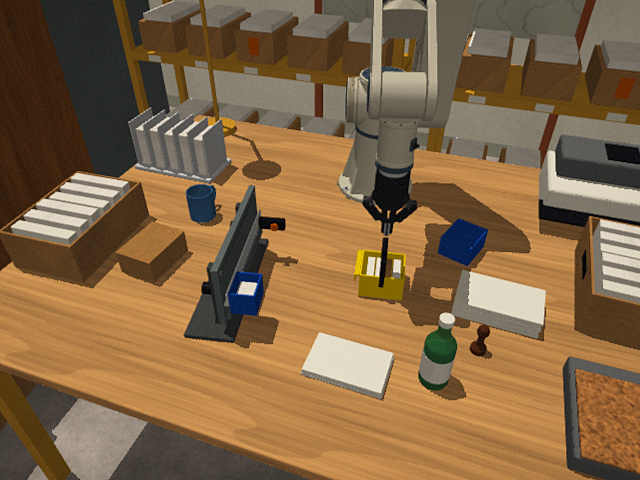

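View pics/wrist2.png

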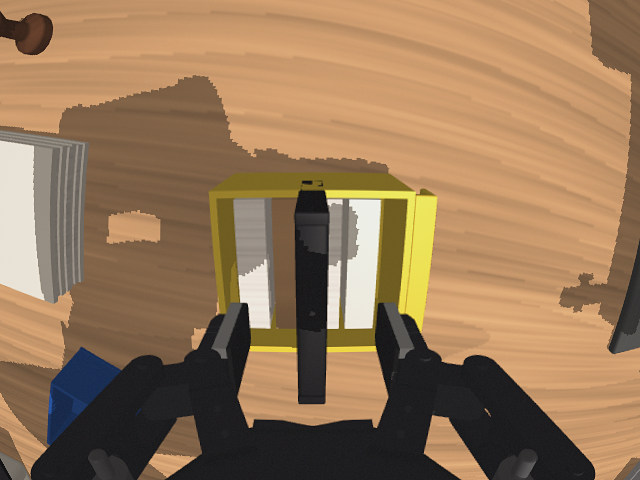

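```bash
python3 - <<'E'
from h import *
from workcell import bot,hand,get_obs
print(bot.tcp_to_tips)
w=load("wrist",1)
p=np.array([.4723,.1315,.3]);z=np.array([np.cos(-1.392),np.sin(-1.392),0])
for dz in(0,-.004,-.017,.01): print(dz,[np.round(proj(w,p+s*.0425*z+[0,0,dz],True),1) for s in(-1,1)])
w=load("wrist",3);p=np.array([.4747,.1339,.1595])
for dz in(0.01,0,-.017,-.03): print(dz,np.round(proj(w,p+[0,0,dz],True),1))
for zz in (.117,.103): print("bar centre at",zz,np.round(proj(w,np.array([.475,.134,zz]),True),1))
w=load("wrist",2);p=np.array([.4755,.1342,.1086])
for dz in(0.01,0,-.017,-.03): print(dz,[np.round(proj(w,p+s*.0275*z+[0,0,dz],True),1) for s in(-1,1)])
E
```

```text
0.017
0 [array([222.3, 309.2]), array([403.8, 309. ])]
-0.004 [array([224.1, 305.3]), array([402., 305.])]
-0.017 [array([229.5, 293.3]), array([396.5, 293.1])]
0.01 [array([217.5, 319.9]), array([408.7, 319.6])]
0.01 [313.2 321.6]
0 [313.1 310.6]
-0.017 [313.1 294.2]
-0.03 [313.  283.3]
bar centre at 0.117 [312.9 273.5]
bar centre at 0.103 [312.9 264.3]
0.01 [array([250.3, 320.9]), array([375.7, 320.7])]
0 [array([253.5, 310.1]), array([372.4, 309.9])]
-0.017 [array([258.4, 293.9]), array([367.5, 293.8])]
-0.03 [array([261.6, 283.2]), array([364.2, 283.1])]
```

```bash
python3 - <<'E'
from h import *
np.set_printoptions(precision=4,suppress=True)
for k in (2,3):
    w=load("wrist",k);f=w["frame"][:,:,::-1]
    a=cv2.resize(f[150:410,200:450],None,fx=2.3,fy=2.3,interpolation=cv2.INTER_CUBIC);cv2.imwrite(f"pics/d{k}.png",a)
w=load("wrist",3);W=lambda x,y:cast(w,x,y,True)
P=[onz(W(*p),.07) for p in [(230,177),(394,180),(388,310),(240,308)]]
print(np.array(P),np.mean(P,0))
s=load("scene",3)["frame"][:,:,::-1];cv2.imwrite("pics/d4.png",cv2.resize(s[170:320,330:440],None,fx=4,fy=4,interpolation=cv2.INTER_CUBIC))
E
```

```text
[[0.5128 0.1962 0.07  ]
 [0.5299 0.0895 0.07  ]
 [0.4355 0.0701 0.07  ]
 [0.4179 0.1785 0.07  ]] [0.474  0.1336 0.07  ]
```

View pics/d2.png

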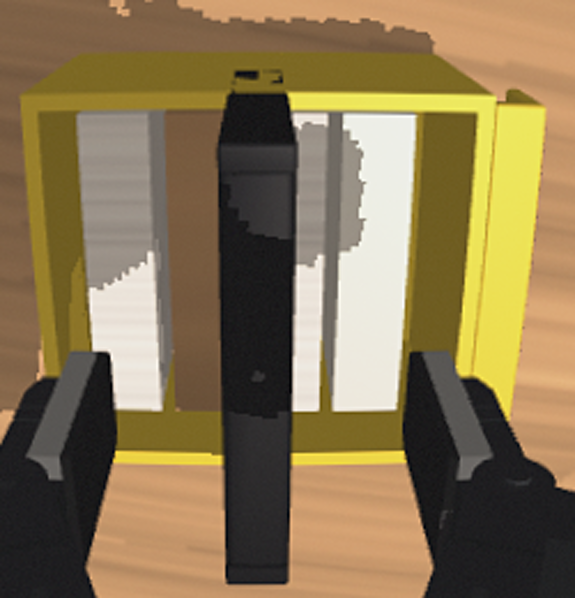

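View pics/d3.png

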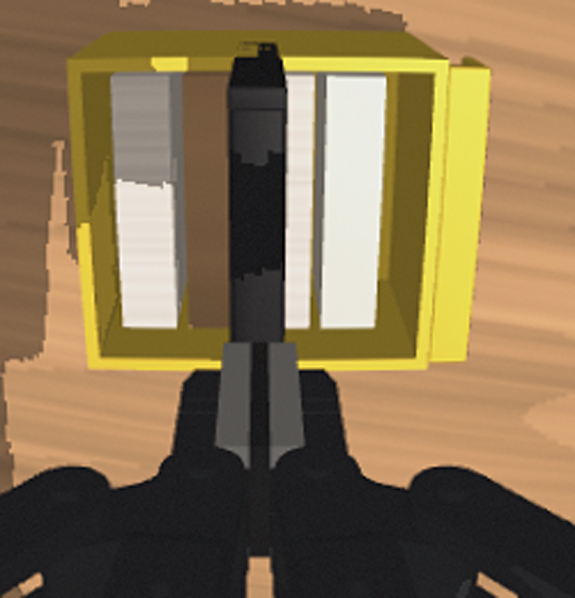

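View pics/d4.png

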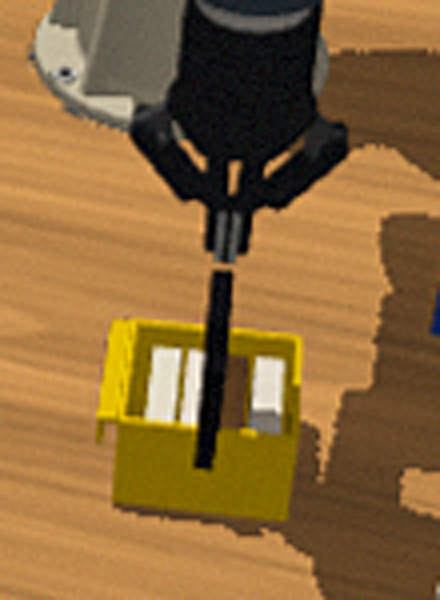

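```bash
python3 - <<'E'
from h import *
z=np.array([np.cos(-1.393),np.sin(-1.393),0]);y=np.array([-z[1],z[0],0])
for k,p,h in((3,[.4747,.1339,.1595],0.0055),(2,[.4755,.1342,.1086],.0275)):
    w=load("wrist",k);p=np.array(p);V=w["view"];C=-V[:3,:3].T@V[:3,3];print("cam off",C-p, "axis",V[2,:3])
    for dz in(0.02,.01,0,-.01,-.017): print(dz,[np.round(proj(w,p+s*h*z+.011*y+[0,0,dz],True),1) for s in(-1,1)])
E
```

```text
cam off [0.08163253 0.01500042 0.15002389] axis [-0.31342291 -0.05641445 -0.94793644]
0.02 [array([299.4, 310.7]), array([327.1, 310.7])]
0.01 [array([300.2, 299.3]), array([326.2, 299.3])]
0 [array([300.8, 289.1]), array([325.5, 289. ])]
-0.01 [array([301.4, 279.9]), array([324.8, 279.9])]
-0.017 [array([301.8, 274. ]), array([324.3, 274. ])]
cam off [0.08134642 0.01484229 0.15020946] axis [-0.31154748 -0.05589488 -0.94858522]
0.02 [array([244.7, 309.9]), array([381.4, 309.8])]
0.01 [array([248.5, 298.7]), array([377.5, 298.6])]
0 [array([252. , 288.6]), array([374. , 288.6])]
-0.01 [array([255.1, 279.6]), array([370.8, 279.6])]
-0.017 [array([257.1, 273.9]), array([368.7, 273.8])]
```

```bash
python3 - <<'E'
from h import *
s=load("scene",3);p=np.array([.4747,.1339,.1595])
for dz in(.02,.01,0,-.01,-.017):print(dz,np.round(proj(s,p+[0,0,dz]),1))
print("bar far end top",np.round(proj(s,np.array([.4257,.125,.117])),1),"obs",330+222/4,170+272/4,"tip obs",330+227/4,170+262/4)
w=load("wrist",3);y=np.array([.984,.177,0])
for zz in(.117,.11,.105): print(zz,np.round(proj(w,np.array([.475,.134,zz])+.05*y,True),1),"obs",200+258/2.3,150+88/2.3)
w=load("wrist",2)
for zz in(.117,.11,.105): print(zz,[np.round(proj(w,np.array([.475,.134,zz])+s*.05*y,True),1) for s in(1,-1)],"obs",150+145/2.3,150+582/2.3)
E
```

```text
0.02 [386.1 229.5]
0.01 [385.7 232.9]
0 [385.4 236.1]
-0.01 [385.  239.4]
-0.017 [384.8 241.7]
bar far end top [384.9 237.5] obs 385.5 238.0 tip obs 386.75 235.5
0.117 [312.9 185.3] obs 312.17391304347825 188.2608695652174
0.11 [312.9 183.1] obs 312.17391304347825 188.2608695652174
0.105 [312.9 181.7] obs 312.17391304347825 188.2608695652174
0.117 [array([313.3, 209.1]), array([313.2, 403.8])] obs 213.04347826086956 403.0434782608696
0.11 [array([313.2, 205.2]), array([313.2, 394.9])] obs 213.04347826086956 403.0434782608696
0.105 [array([313.2, 202.6]), array([313.2, 388.8])] obs 213.04347826086956 403.0434782608696
```

```bash
python3 - <<'E'
from h import *
from workcell import bot,hand,get_obs
np.set_printoptions(precision=4,suppress=True)
q=quat(-1.393,1)
def st(): o=get_obs();print(round(o["time_s"],2),o["position"],o["wrist_force"],o["ft_torque"],o["gripper_width"]);return o
hand.move_gripper(.055,60)
bot.servo_line([.475,.134,.105],q,velocity=.12)
for z in (.097,.09,.084):
    bot.servo_line([.475,.134,z],q,velocity=.06)
    o=st()
    if np.linalg.norm(o["wrist_force"])>4: break
else:
    hand.move_gripper(0,60);o=st()
    if o["gripper_width"]>.008:
        bot.servo_line([.475,.134,.125],q,velocity=.08)
        bot.dwell(.2);st()
snap("wrist",4);snap("scene",4)
E
```

```text
8.97 [0.475 0.134 0.097] [ 0.1381  0.2835 -0.3337] [-0.0051 -0.0392 -0.0155] 0.05501591647067185
9.23 [0.4747 0.1339 0.0896] [ 0.8888 -0.1002 -0.3543] [-0.0146 -0.0451 -0.0635] 0.05482558543081249
9.48 [0.4747 0.1339 0.0836] [-0.6339 -0.9948  0.2595] [0.061  0.0255 0.0216] 0.055521630897967585
9.93 [0.4751 0.1343 0.0842] [-0.2306  2.9562  2.4094] [ 0.4451  0.2057 -0.0622] 0.01302241921038399
10.8 [0.4746 0.1339 0.1245] [ 0.3249 -0.7582 -4.0508] [ 0.0171  0.0068 -0.0162] 0.012585489258802774
```

View pics/wrist4.png

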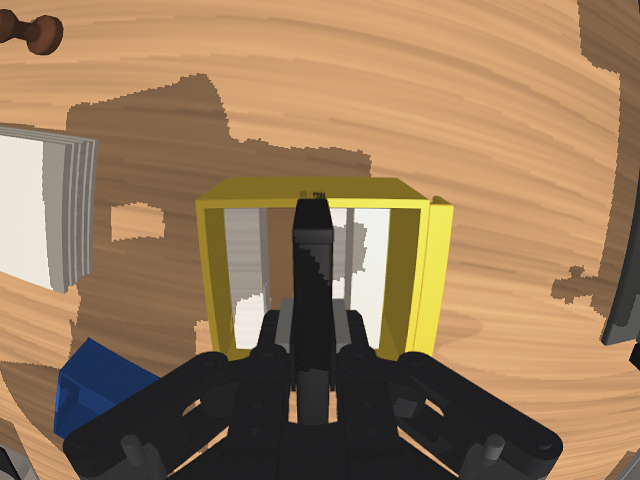

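View pics/scene4.png

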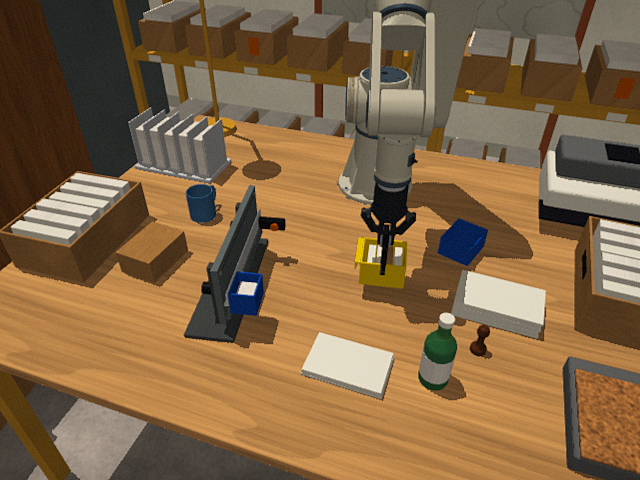

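```bash
cat >> h.py <<'E'
O=np.array([.594,-.1993]);SY=-np.pi/2+.2
sx=np.array([np.cos(SY),np.sin(SY)]);sy=np.array([-sx[1],sx[0]])
qs=quat(SY,1)
def tcp(lx,ly,lz): return np.r_[O+(lx-.0595)*sx+ly*sy,lz+.045-.026]
def st(b=0):
    from workcell import get_obs
    o=get_obs();p=np.array(o["position"]);F=np.array(o["wrist_force"]);d=p[:2]-O
    r=dict(t=round(o["time_s"],2),lip=np.round([d@sx+.0595,d@sy,p[2]-.019],4),F=np.round([F[:2]@sx,F[:2]@sy,F[2]],2),w=round(float(o["gripper_width"]),4),M=np.round(o["ft_torque"],2))
    return r
E
python3 - <<'E'
from h import *
from workcell import bot
bot.servo_line([.475,.134,.195],velocity=.2)
bot.servo_line(tcp(-.05,-.02,.176),qs,velocity=.15)
bot.dwell(.15)
print(st());snap("wrist",5);snap("scene",5);snap("top",5)
E
```

```text
{'t': 13.32, 'lip': array([-0.0505, -0.02  ,  0.1761]), 'F': array([ 0.3 ,  0.4 , -4.62]), 'w': 0.0127, 'M': array([0.04, 0.  , 0.04])}
```

View pics/wrist5.png

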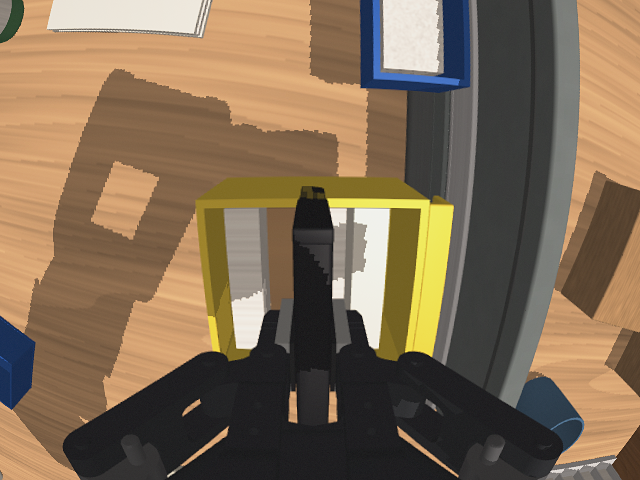

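View pics/scene5.png

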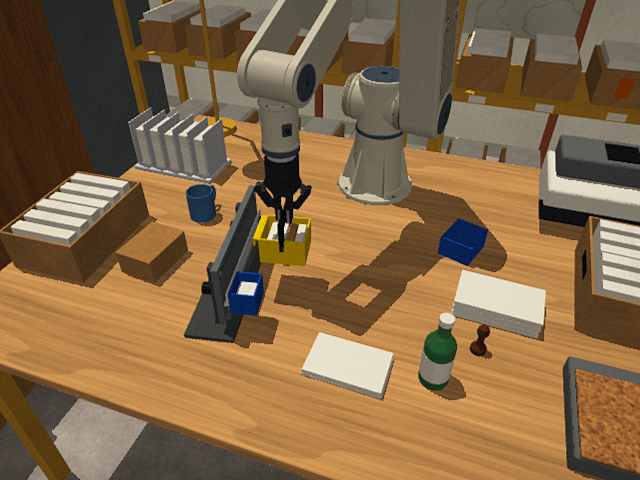

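```bash
python3 - <<'E'
from h import *
np.set_printoptions(precision=4,suppress=True)
w=load("wrist",5);f=w["frame"][:,:,::-1]
cv2.imwrite("pics/e1.png",cv2.resize(f[60:420,400:600],None,fx=1.66,fy=1.66,interpolation=cv2.INTER_CUBIC))
cv2.imwrite("pics/e2.png",cv2.resize(f[80:240,400:600],None,fx=3.7,fy=3.7,interpolation=cv2.INTER_CUBIC))
def S(p):
    d=p[:2]-O;return np.array([d@sx,d@sy,p[2]])
# gray gradient profile rows
g=cv2.GaussianBlur(cv2.cvtColor(f,cv2.COLOR_BGR2GRAY),(3,3),0).astype(int)
for r in (100,140,180,240,300): print(r,[(c,g[r,c]) for c in range(440,585,3)])
E
```

```text
100 [(440, np.int64(59)), (443, np.int64(59)), (446, np.int64(77)), (449, np.int64(70)), (452, np.int64(107)), (455, np.int64(98)), (458, np.int64(100)), (461, np.int64(100)), (464, np.int64(102)), (467, np.int64(100)), (470, np.int64(100)), (473, np.int64(129)), (476, np.int64(135)), (479, np.int64(57)), (482, np.int64(59)), (485, np.int64(59)), (488, np.int64(58)), (491, np.int64(58)), (494, np.int64(57)), (497, np.int64(58)), (500, np.int64(58)), (503, np.int64(58)), (506, np.int64(58)), (509, np.int64(58)), (512, np.int64(59)), (515, np.int64(59)), (518, np.int64(58)), (521, np.int64(58)), (524, np.int64(59)), (527, np.int64(59)), (530, np.int64(53)), (533, np.int64(45)), (536, np.int64(58)), (539, np.int64(59)), (542, np.int64(58)), (545, np.int64(58)), (548, np.int64(58)), (551, np.int64(59)), (554, np.int64(81)), (557, np.int64(113)), (560, np.int64(124)), (563, np.int64(125)), (566, np.int64(125)), (569, np.int64(125)), (572, np.int64(125)), (575, np.int64(126)), (578, np.int64(127)), (581, np.int64(177)), (584, np.int64(175))]
140 [(440, np.int64(59)), (443, np.int64(65)), (
[... 3464 characters left out ...]
np.int64(60)), (491, np.int64(59)), (494, np.int64(60)), (497, np.int64(60)), (500, np.int64(60)), (503, np.int64(60)), (506, np.int64(46)), (509, np.int64(52)), (512, np.int64(58)), (515, np.int64(58)), (518, np.int64(59)), (521, np.int64(59)), (524, np.int64(59)), (527, np.int64(81)), (530, np.int64(115)), (533, np.int64(125)), (536, np.int64(125)), (539, np.int64(126)), (542, np.int64(126)), (545, np.int64(125)), (548, np.int64(125)), (551, np.int64(152)), (554, np.int64(158)), (557, np.int64(158)), (560, np.int64(158)), (563, np.int64(157)), (566, np.int64(153)), (569, np.int64(109)), (572, np.int64(72)), (575, np.int64(72)), (578, np.int64(72)), (581, np.int64(72)), (584, np.int64(74))]
```

View pics/e2.png

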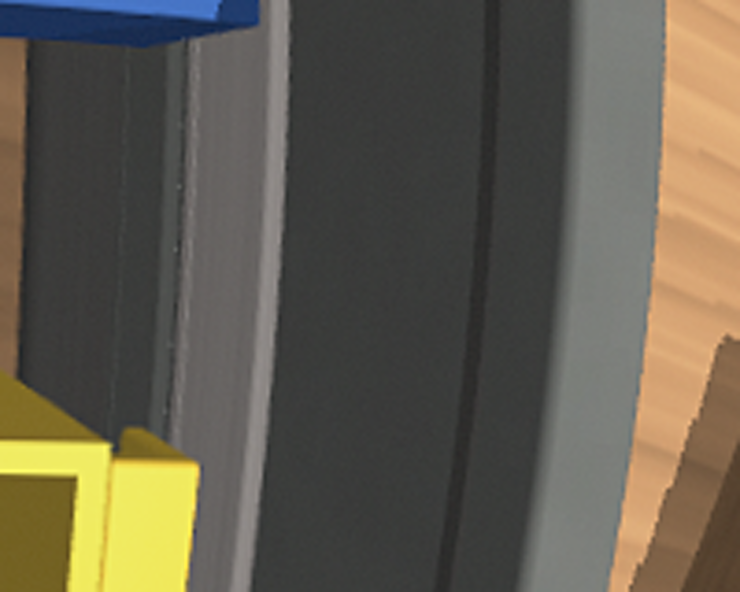

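```bash
python3 - <<'E'
from h import *
np.set_printoptions(precision=4,suppress=True)
w=load("wrist",5)
R=(100,140,180,240,300)
L=dict(railback=(477.5,476,473.5,467.5,458.5),railfront=(471.5,470,468,462,453.3),front=(555,552.5,549.5,541.5,528),back=(580,577,574,565,550))
def S(p): d=p[:2]-O;return np.array([d@sx,d@sy])
for n,z in(("railback",.125),("railback",.130),("railback",.135),("railfront",.13),("front",.195),("front",.2),("front",.205),("back",.195),("back",.2),("back",.205)):
    P=np.array([S(onz(cast(w,c,r,True),z)) for c,r in zip(L[n],R)]);k=np.polyfit(P[:,1],P[:,0],1)
    print(n,z,"slope",k[0],"x at -.02",np.polyval(k,-.02))
P=[S(onz(cast(w,*p,True),.201)) for p in((453.5,206),(452,215),(433,354))];print(np.array(P))
E
```

```text
railback 0.125 slope -0.005749572795701123 x at -.02 -0.007738569191605806
railback 0.13 slope -0.005749572795701256 x at -.02 -0.010058016296887212
railback 0.135 slope -0.005749572795701261 x at -.02 -0.012377463402168644
railfront 0.13 slope -0.0067362730363987 x at -.02 -0.014016181511131527
front 0.195 slope -0.00402157296710724 x at -.02 0.0011995952540352634
front 0.2 slope -0.004021572967107006 x at -.02 -0.0025033281616387766
front 0.205 slope -0.004021572967106876 x at -.02 -0.0062062515773127665
back 0.195 slope 0.0027768984661161768 x at -.02 0.016542562346349588
back 0.2 slope 0.002776898466115799 x at -.02 0.012310056888024347
back 0.205 slope 0.002776898466115704 x at -.02 0.008077551429699103
[[-0.0515  0.031 ]
 [-0.0518  0.0271]
 [-0.0512 -0.0427]]
```

```bash
python3 - <<'E'
from h import *
from workcell import bot
bot.servo_line(tcp(-.024,-.02,.176),qs,velocity=.06);bot.dwell(.1)
a=[st()["F"]]
for i in range(3): bot.dwell(.05);a.append(st()["F"])
b=np.mean(a,0);print("base",b,np.std(a,0))
x=-.024
while x<.0:
    x+=.0015
    bot.servo_line(tcp(x,-.02,.176),qs,velocity=.02)
    r=st();f=r["F"]-b;print(r["t"],round(x,4),r["lip"],f,r["M"])
    if f[0]<-2.5:break
E
```

```text
base [ 0.115  -0.135  -4.1025] [0.26612967 0.31626729 0.63041157]
14.55 -0.0225 [-0.0225 -0.02    0.176 ] [-0.095  -0.495   0.4425] [0.   0.04 0.  ]
14.8 -0.021 [-0.0209 -0.02    0.176 ] [-0.785   0.705   0.0025] [0.03 0.01 0.02]
15.05 -0.0195 [-0.0194 -0.02    0.176 ] [-0.665  -0.185  -0.1975] [-0.02  0.02 -0.06]
15.3 -0.018 [-0.0179 -0.02    0.176 ] [-0.675   0.095   0.2425] [ 0.01  0.03 -0.  ]
15.55 -0.0165 [-0.0164 -0.02    0.176 ] [ 0.565   0.285  -0.2475] [ 0.   -0.06  0.05]
15.8 -0.015 [-0.0149 -0.02    0.176 ] [-0.365   0.255  -0.5175] [ 0.07  0.01 -0.02]
16.05 -0.0135 [-0.0134 -0.02    0.176 ] [-0.705  -0.665   0.3925] [0.03 0.04 0.01]
16.3 -0.012 [-0.0119 -0.02    0.176 ] [0.025  0.115  0.1925] [-0.01 -0.02  0.02]
16.55 -0.0105 [-0.0115 -0.0201  0.1761] [-5.735  -0.515   2.4925] [0.87 0.19 0.09]
```

```bash
python3 - <<'E'
from h import *
from workcell import bot
X=-.0128
bot.servo_line(tcp(X,-.02,.176),qs,velocity=.02);bot.dwell(.15)
a=[]
for i in range(4): bot.dwell(.05);a.append(st()["F"])
b=np.mean(a,0);print("base",b)
z=.176;n=0
while z>.122:
    z-=.002 if z>.1365 else .001
    bot.servo_line(tcp(X,-.02,z),qs,velocity=.03)
    r=st();f=r["F"]-b
    if z<.156: print(r["t"],round(z,4),r["lip"],f,r["M"])
    if f[2]>1.8 or abs(f[0])>4:break
snap("wrist",6);snap("scene",6)
E
```

```text
base [-0.33   0.06  -4.315]
19.67 0.156 [-0.0129 -0.0201  0.1558] [ 0.96  -0.47  -1.075] [-0.02  0.05 -0.03]
19.92 0.154 [-0.0129 -0.0201  0.1538] [1.11  0.25  0.475] [-0.02 -0.02  0.02]
20.17 0.152 [-0.0129 -0.0201  0.1519] [ 0.25  -0.79  -0.755] [ 0.    0.02 -0.  ]
20.42 0.15 [-0.0129 -0.0201  0.1499] [-0.1   -0.47   0.045] [0.03 0.03 0.05]
20.67 0.148 [-0.0129 -0.0201  0.1478] [-0.46  -0.54  -0.455] [0.01 0.02 0.06]
20.92 0.146 [-0.0128 -0.0201  0.1459] [0.    0.7   0.245] [ 0.05  0.01 -0.01]
21.17 0.144 [-0.0129 -0.0201  0.1439] [-0.02  -0.54   0.105] [ 0.   -0.08  0.01]
21.42 0.142 [-0.0128 -0.0201  0.1418] [-0.34  -0.22   0.075] [ 0.04 -0.09 -0.01]
21.67 0.14 [-0.0128 -0.0201  0.1398] [-0.52  -0.24   0.565] [ 0.05 -0.03  0.04]
21.92 0.138 [-0.0129 -0.0201  0.1378] [ 0.67  -0.02  -0.125] [0.03 0.   0.09]
22.17 0.136 [-0.0128 -0.0201  0.1358] [ 0.85  -0.42   0.185] [ 0.02 -0.01  0.03]
22.42 0.135 [-0.0128 -0.02    0.1349] [ 0.37   0.25  -0.015] [-0.   -0.    0.06]
22.67 0.134 [-0.0128 -0.0201  0.1339] [ 0.3   -0.43  -0.565] [0.07 0.01 0.04]
22.92 0.133 [-0.0128 -0.02    0.133 ] [ 0.26  -1.18   0.005] [ 0.05  0.02 -0.05]
23.17 0.132 [-0.0128 -0.0198  0.1322] [-0.66  -0.67   1.755] [ 0.03 -0.01 -0.01]
23.42 0.131 [-0.013  -0.0197  0.1316] [-3.96  -2.     9.305] [0.31 0.34 0.06]
```

View pics/wrist6.png

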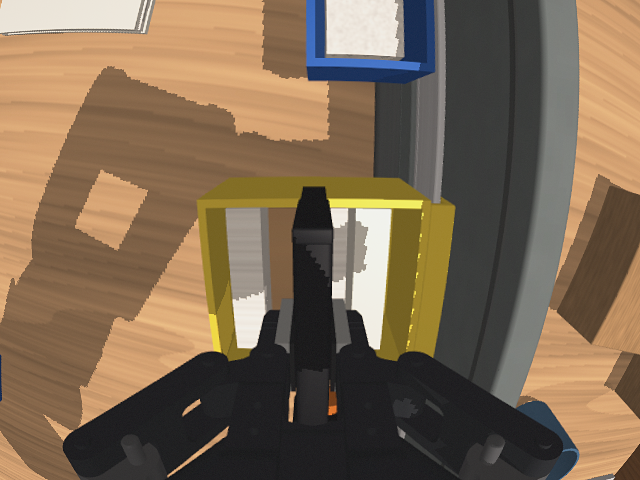

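```bash
python3 - <<'E'
from h import *
from workcell import bot
X=-.0130;Z=.1319
b=np.array([-.33,.06,-4.315])
bot.servo_line(tcp(X,-.0198,Z),qs,velocity=.02);bot.dwell(.25)
r=st();print(r["t"],r["lip"],r["F"]-b,r["M"])
y=-.02
while y>-.095:
    y-=.004 if y>-.052 else .001
    bot.servo_line(tcp(X,y,Z),qs,velocity=.025)
    r=st();f=r["F"]-b;print(r["t"],round(y,4),r["lip"],f,r["M"])
    if f[1]>8 or abs(f[0])>7 or f[2]>9:break
snap("wrist",7);snap("scene",7)
E
```

```text
24.02 [-0.013  -0.0197  0.1319] [-1.99  -0.52   5.435] [ 0.1   0.06 -0.05]
24.33 -0.024 [-0.0127 -0.0241  0.1319] [1.62  0.54  4.215] [-0.22 -0.19  0.1 ]
24.64 -0.028 [-0.0129 -0.0284  0.1319] [1.23  0.65  3.505] [-0.32 -0.18  0.08]
24.95 -0.032 [-0.013  -0.0324  0.1319] [-0.54   0.36   3.995] [-0.23 -0.12  0.14]
25.26 -0.036 [-0.0131 -0.0364  0.1319] [0.03  0.58  3.815] [-0.25 -0.13  0.07]
25.57 -0.04 [-0.013  -0.0404  0.1319] [0.19  0.38  4.755] [-0.23 -0.06  0.07]
25.88 -0.044 [-0.013  -0.0444  0.1318] [0.51  0.1   4.185] [-0.16 -0.14  0.04]
26.18 -0.048 [-0.013  -0.0484  0.1319] [-0.03  -1.11   3.965] [-0.21 -0.13  0.06]
26.49 -0.052 [-0.013  -0.0524  0.1318] [0.23  0.56  4.205] [-0.23 -0.06  0.1 ]
26.74 -0.053 [-0.013  -0.053   0.1319] [-0.65   0.66   3.755] [-0.14 -0.2   0.07]
26.99 -0.054 [-0.013  -0.0539  0.1319] [0.29  1.55  2.695] [-0.14 -0.35  0.1 ]
27.24 -0.055 [-0.013  -0.0551  0.1319] [0.85  1.7   2.535] [-0.08 -0.29  0.17]
27.49 -0.056 [-0.013  -0.0561  0.1319] [1.15  1.19  3.265] [-0.17 -0.29  0.13]
27.74 -0.057 [-0.013  -0.0568  0.132 ] [-0.14   2.16   3.565] [-0.03 
[... 446 characters left out ...]
 0.132 ] [-0.23   5.24   4.655] [ 0.03 -0.86  0.17]
29.49 -0.064 [-0.0129 -0.0639  0.1319] [0.    4.07  4.885] [ 0.08 -0.87  0.16]
29.74 -0.065 [-0.013  -0.065   0.1319] [-0.02   5.56   4.445] [ 0.09 -0.81  0.13]
29.99 -0.066 [-0.013  -0.066   0.1319] [0.7   4.09  4.225] [ 0.07 -0.84  0.11]
30.24 -0.067 [-0.013  -0.067   0.1319] [-0.45   4.29   4.965] [ 0.08 -0.82  0.13]
30.49 -0.068 [-0.013  -0.068   0.1319] [-0.25   4.51   4.705] [ 0.08 -0.8   0.12]
30.74 -0.069 [-0.013  -0.0689  0.1319] [-0.3    5.24   3.605] [ 0.06 -0.89  0.13]
30.99 -0.07 [-0.0129 -0.0692  0.1322] [-1.06   6.27   5.065] [ 0.19 -1.19  0.14]
31.24 -0.071 [-0.0128 -0.0695  0.1324] [-0.59   8.81   4.965] [ 0.39 -1.59  0.15]
```

View pics/wrist7.png

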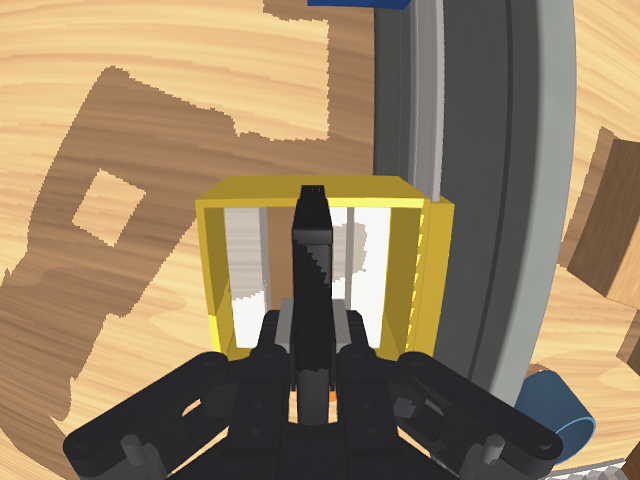

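```bash
python3 - <<'E'
from h import *
from workcell import bot,hand
b=np.array([-.33,.06,-4.315])
bot.servo_line(tcp(-.013,-.0695,.1319),qs,velocity=.02);bot.dwell(.25)
r=st();print(r["t"],r["lip"],r["F"]-b,r["M"])
hand.move_gripper(.03,20)
bot.dwell(.3);r=st();print(r)
snap("wrist",8);snap("scene",8)
E
```

```text
31.84 [-0.0129 -0.0691  0.132 ] [0.05  6.12  4.455] [ 0.13 -1.03  0.06]
{'t': 32.45, 'lip': array([-0.013 , -0.0696,  0.1319]), 'F': array([ 0.54, -0.76,  0.79]), 'w': 0.0301, 'M': array([0.03, 0.03, 0.02])}
```

View pics/wrist8.png

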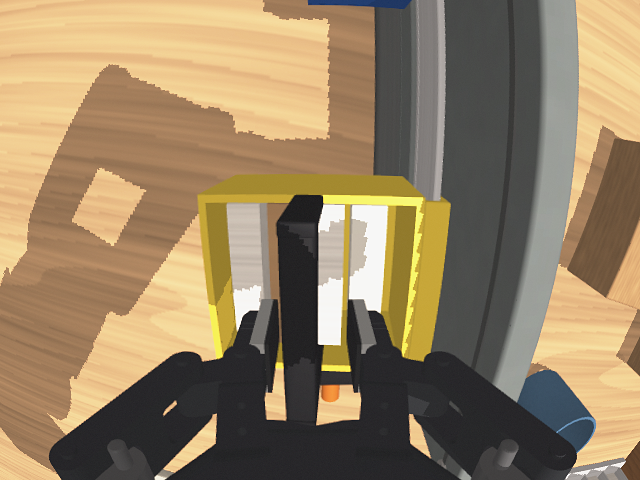

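View pics/scene8.png

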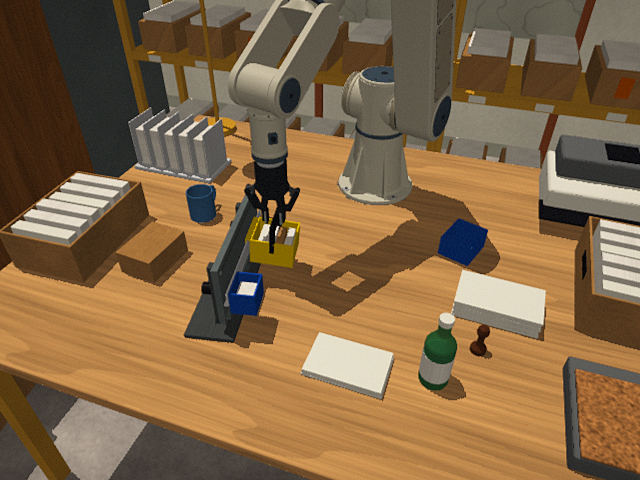

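```bash
python3 - <<'E'
from h import *
from workcell import bot,hand
bot.servo_line(tcp(-.0165,-.0695,.1319),qs,velocity=.03)
hand.move_gripper(.045,20)
print(st())
bot.servo_line(tcp(-.018,-.0695,.16),qs,velocity=.05);print(st())
bot.servo_line(tcp(-.018,-.0695,.26),qs,velocity=.15)
bot.servo_line(tcp(-.10,-.03,.30),qs,velocity=.2);bot.dwell(.2)
print(st());snap("wrist",9);snap("scene",9);snap("top",9)
w=load("wrist",9)["frame"][:,:,::-1];s=load("scene",9)["frame"][:,:,::-1]
cv2.imwrite("pics/f9.png",cv2.resize(s[180:330,180:330],None,fx=4,fy=4,interpolation=cv2.INTER_CUBIC))
E
```

```text
{'t': 33.12, 'lip': array([-0.0165, -0.0695,  0.1319]), 'F': array([-0.31,  0.33, -0.93]), 'w': 0.0451, 'M': array([-0.  , -0.07, -0.  ])}
{'t': 33.83, 'lip': array([-0.018 , -0.0696,  0.16  ]), 'F': array([ 0.75, -0.29,  1.27]), 'w': 0.0447, 'M': array([-0.04,  0.  , -0.02])}
{'t': 35.5, 'lip': array([-0.0992, -0.0307,  0.2993]), 'F': array([-0.39, -0.02,  0.09]), 'w': 0.0449, 'M': array([-0.02, -0.02, -0.04])}
```

View pics/wrist9.png

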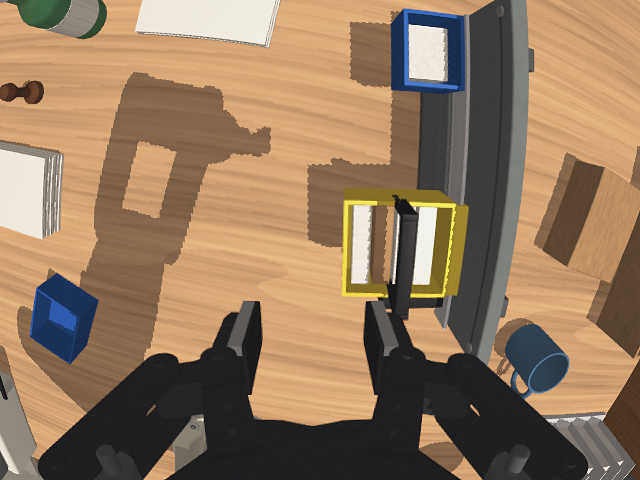

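View pics/f9.png

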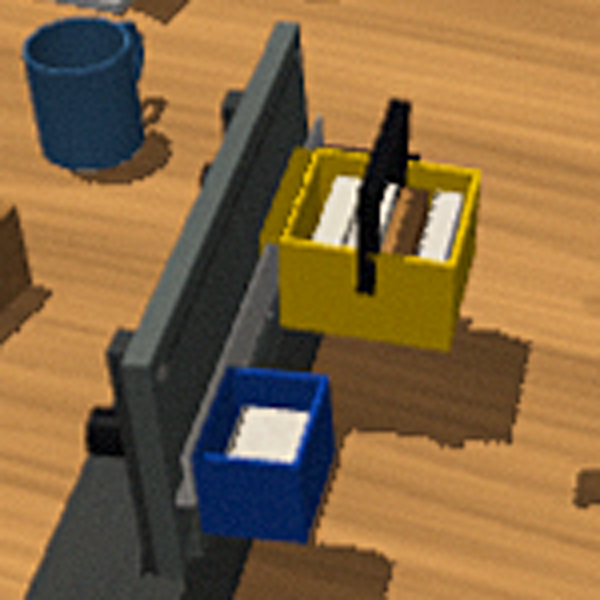

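```bash
python3 - <<'E'
from h import *
w=load("wrist",9)["frame"][:,:,::-1]
cv2.imwrite("pics/g9.png",cv2.resize(w[180:335,330:480],None,fx=3.8,fy=3.8,interpolation=cv2.INTER_CUBIC))
E
```

```text
(no output)
```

View pics/g9.png

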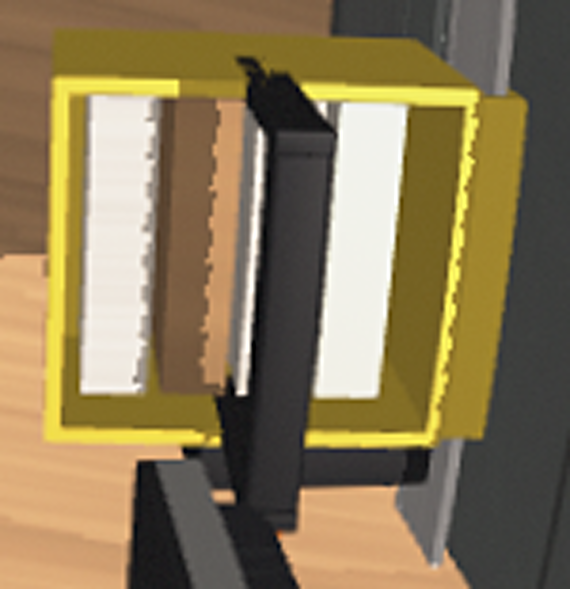

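```bash
python3 - <<'E'
from workcell import hand_in,get_obs
print(get_obs()["time_s"]);hand_in()
E
```

```text
35.65
the job is handed in; nothing more can be done
```

The yellow bin is hanging by its lip on the rail, pressed against the end stop and released. I handed the job in at 35.65 s of the 48 s allowed; no verdict is reported.

- **Grasp:** The first grasp missed. Two cameras and a 5 N push upward showed the fingertips about 27 mm higher than the tool data say, roughly 10 mm behind the TCP instead of 17 mm ahead. I gripped again 25 mm lower and it held: fingers 13 mm apart, about 4 N of weight. The missed grasp did not visibly move the bin.
- **Hanging:** I touched the lip's flange to the panel (about 6 N) to find the face, backed off about 1.2 mm and lowered it. It seated with the rail top at about 132 mm, at a peak of about 9 N. The cameras had put the rail at 129–130 mm.
- **Pushing the button:** Sliding towards the stop, the force rose to about 5 N where the button was met and rose again 11.9 mm further on. That matches the button's full 12 mm of travel. I stopped at about 9 N and eased off before opening the fingers.
- **Last checks:** After letting go, the wrist force was near zero. The final pictures show the bin close to upright with the rail in its slot. The stop is right beside the bin and the button disc is out of sight, so the "fully in" reading comes from the travel and force, not from seeing the button. The other objects visible in the last pictures look unmoved; I checked them by eye and did not measure them.

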